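Square up the cake frame by its diagonals

TASK

Check the pin-jointed cake frame for square with the yellow extension rule: lay the rule flat on the board inside the frame and run out its slide until both ends touch opposite corners, first on the diagonal from the corner at the red clamp, then on the other diagonal, feeling the nib lightly against the corner so that the measuring does not shift the frame. Compare the two readings, and if they differ push the frame until both diagonals are the same length. Leave the rule lying flat and disturb nothing else on the counter.

Things in the scene. Friction and masses are not known exactly. Their poses are not given: they have to be found in the camera images.
- frame: stainless cake frame on the wooden board (board top 14 mm above the counter): four rails 45 mm high, 4 mm thick, pin-jointed at the corners, inside 180 mm (side rails) by 240 mm (near and far rails); square, both diagonals are 300 mm. Near rail clamped, fixed. Origin at board-top level, 90 mm beyond the near rail's inner face, mid-length; x towards the far rail, y left along the near rail, z up
- corner_a (a point): inner corner of the frame, near right, beside the red clamp (which stands outside the near rail, up to 46 mm above the board top); fixed; point 6 mm above the board top
- corner_b (a point): inner corner near left, 240 mm from corner_a, 6 mm above the board top; fixed
- corner_c (a point): inner corner far left, opposite corner_a, 6 mm above the board top. The side rails swing together about their near pins (corner_a, corner_b) and carry the far rail sideways along y, as a parallelogram; at the start up to 0.09 rad out of square, to either side or hardly at all
- corner_d (a point): inner corner far right, opposite corner_b, 6 mm above the board top; moves with the side rails like corner_c. The pins are stiff: a sideways push of about 7 N at the far end of a side rail moves the far rail, which stays where it is left; the rule pressed into a corner with more than about 8 N shifts it too
- rule: the extension rule's yellow body, 22 mm wide, 9 mm thick, the whole rule about 0.5 kg; origin on its underside; x runs along the rule towards the slide's end, z up. A brass nib 7 mm wide with a round end projects from its tail. Starts lying on the counter left of the board; it may lie in the frame either way round
- rule_slide: the brass slide on top of the rule, with the rule's other nib at its far end; axes as the rule's. It slides with about 0.5 N of friction, less than the rule's own on the board (2 to 4 N) while the rule rests there with its full weight; held up even a little, the body drags along with the slide
- rule_reading (a joint): extension of the slide, 0 (pushed in) to 0.100 m; the length between rule_tail and rule_tip is 0.250 m plus this reading
- rule_grip (a point): centre of the black upright thumb grip on the slide, by which the rule is lifted and the slide drawn out: 36 mm long (along the rule), 13 mm wide, 40 mm tall, its centre 35.5 mm above the rule's underside (the yellow body below is wider, its top 9 mm above the underside: keep the fingertips clear of it). It is 125 mm from rule_tip, and 125 mm plus the reading from rule_tail
- rule_tail (a point): the corner point of the tail nib: 1.5 mm beyond its rounded end and 6 mm above the underside, so that it falls on the frame's inner corner when the nib is home in it
- rule_tip (a point): the corner point of the slide's nib: 1.5 mm beyond its rounded end and 6 mm above the rule's underside, so that it falls on the frame's inner corner when the nib is home
- milk_1: small white milk bottle, 105 mm tall; bystander
- milk_2: small white milk bottle, 105 mm tall; bystander
- cake_ring: steel cake ring, 70 mm across, 45 mm tall; bystander
- palette: palette knife, 240 mm long, lying; bystander
- brush: pastry brush, 180 mm long, lying; bystander
- scraper: dough scraper with black handle, 120 mm wide, lying; bystander
- sugar_bowl: white bowl, 90 mm across, 50 mm tall; bystander

How it is judged:
On the way, in this order (a step that is already met when the one before it is completed fails the run):
1. the rule lies flat across the diagonal from the clamp's corner, both nibs home (within 5 mm) and its slide bearing on the corner (over 1 N), the frame not shifted by more than 2.5 mm (contact force between rule_slide and frame above 1 N and angle between rule's own z axis and vertical below 0.06 rad and distance of corner_c from where it was at the start of the episode below 0.0025 m and ((horizontal distance between rule_tail and corner_a below 0.005 m and horizontal distance between rule_tip and corner_c below 0.005 m) or (horizontal distance between rule_tail and corner_c below 0.005 m and horizontal distance between rule_tip and corner_a below 0.005 m))), for 0.4 s.
2. the rule lies flat across the other diagonal, both nibs home (within 5 mm) and its slide bearing on the corner (over 1 N), the frame still not shifted by more than 2.5 mm (contact force between rule_slide and frame above 1 N and angle between rule's own z axis and vertical below 0.06 rad and distance of corner_c from where it was at the start of the episode below 0.0025 m and ((horizontal distance between rule_tail and corner_b below 0.005 m and horizontal distance between rule_tip and corner_d below 0.005 m) or (horizontal distance between rule_tail and corner_d below 0.005 m and horizontal distance between rule_tip and corner_b below 0.005 m))), for 0.4 s.
At the end, for the whole second after the job is handed in: the frame is square: both diagonals 300 mm within 2 mm; the rule lies flat and at rest on the board or the counter (distance between corner_a and corner_c between 0.298 and 0.302 m and distance between corner_b and corner_d between 0.298 and 0.302 m and angle between rule's own z axis and vertical below 0.06 rad and height (world z) of rule below 0.02 m and linear speed of rule below 0.01 m/s); the robot touches nothing.
It fails at once if the rule is jammed into the frame with more than 15 N (contact force between rule and frame above 15 N).
It fails at once if a bystander is pushed more than 30 mm (distance of any of milk_1, milk_2, cake_ring, palette, brush, scraper, sugar_bowl from where it was at the start of the episode above 0.03 m).
It also fails if it takes over 72 s, if anything falls off the work surface, if the arm or the gripper's body presses on something with over 40 N, if the wrist force passes 120 N, or if a joint passes its speed limit or range.

ROBOT

A 7-joint arm with a two-finger parallel gripper is mounted at the origin on the work surface. World frame = base frame: x ahead of the robot, y to its left, z up, the work surface at z = 0. Lengths are in m, angles in rad, forces in N, time in s.
With the tool pointing down it reaches from about 0.425 to 0.95 m from the base axis. Payload 4.7 kg.
Tool frame: the origin (TCP) lies on the centre line of the jaws, within the pads' length; the fingertips stand robot.nose_length ahead of it and the grasp point (between the pads) lies 8 mm behind it (robot.nose_length is the distance from the TCP to the fingertips, in m); z points along the fingers, x is the direction in which the jaws open and shut, and the axes are right-handed (so a half turn about z gives the same grasp; the last joint's range is limited). The gripper opens to 85 mm and grips with 20 to 120 N. Pads are 22 mm wide; open, the fingers measure 114 mm over their backs; the gripper's body (76 mm by 85 mm) begins 54 mm behind the grasp point. The pads swing forward as they close: fully open they stand 13 mm farther back than shut.
Start: joints at [1.104, 0.469, -0.049, 1.532, 0.024, 1.141, -0.082], TCP at [0.286, -0.611, 0.242] pointing down, gripper open.
Joint ranges: [-2.59, 2.59], [-0.33, 1.99], [-1.39, 1.29], [0.1, 2.45], [-1.04, 4.18], [0.21, 1.99], [-2.66, 2.66]. Speed limits (rad/s): [2.57, 2.57, 3.14, 3.14, 3.14, 3.14, 3.14].

INTERFACE

Orientations are given as [roll, pitch, yaw] about the fixed x, y, z axes, in that order (R = Rz(yaw) Ry(pitch) Rx(roll)).
In Python, from plant import robot gives the robot as it stands. Calls block until the motion is done:
- robot.goto(position, orientation): joint-space move of the TCP to a pose.
- robot.move_straight(position, vel=0.15, attitude=None, contact_N=None): straight line of the TCP; attitude=None keeps the orientation; vel is the mean speed in m/s. With contact_N (N) it stops when the force on the tool has changed by that much, and returns True; else False.
- robot.move_joints(angles): joint-space move.
- robot.grip(opening, strength=None): opening from 0.0 (shut) to 1.0 (fully open); strength is the grip in N (None keeps the last); returns when the fingers have stopped.
- robot.sleep(seconds).
- robot.inverse_kinematics(position, orientation): joint angles nearest the present ones, or None.
- robot.sense(): the state.
- robot.grab_frame(name): name is "side" or "top" or "wrist"; returns a dict with "image" (420x560x3 uint8, red, green, blue), "range_z" (420x560 float32, m along the optical axis (not along the pixel's ray), 0 where there is no reading), "fx", "fy", "cx", "cy" (pixels), "R" (3x3) and "t" (3): a world point X has camera coordinates R X + t. Camera axes: x right, y down, z forward; pixel columns grow to the right and rows downward; lengths in m; the calibration is good to about 2 mm. A picture is of the moment at which its call begins.
A pose or a line that the arm cannot do raises robot.IKError and nothing moves.
- robot.close_job(): hands the job in, once; it reports no verdict.
The state is a dict: "t": time; "joint_pos": joint angles; "joint_velocities": joint speeds; "effort": joint torques, N m; "tcp_pos": TCP position; "tcp_rot": TCP orientation; "wrist_force": force on the tool from outside, world axes, zero at the start; "torque": the same for the moment, N m; "opening": opening from 0.0 (shut) to 1.0 (fully open).
Only numpy, scipy, OpenCV 4.12 (cv2) and the standard library are available. Lean on these libraries where they do the work, as an engineer would, in place of code of your own. Each camera call takes 0.05 s, during which the arm holds its last target. There are 200 camera calls.

## Working session

There is one attempt and no reset: what is moved stays moved. The work goes in short steps, each a Python script; the robot and the scene stay as the last script left them, time stands still between calls to the robot, and variables do not carry over. Pictures are saved under pics/ and viewed, about 8 in all and at most 12, crops included, and the job is handed in when it is done.

```bash
mkdir -p pics; ls; python3 - <<'E'
from plant import robot
import cv2,numpy as np
for n in ("top","side"):
    f=robot.grab_frame(n); cv2.imwrite(f"pics/{n}0.png",f["image"][:,:,::-1]); np.savez(f"pics/{n}0.npz",**f)
    print(n,f["fx"],f["cx"],f["cy"],np.round(f["R"],3).tolist(),np.round(f["t"],3), np.round(-f["R"].T@f["t"],3))
s=robot.sense(); print(s["t"],s["tcp_pos"],s["tcp_rot"],robot.nose_length,s["wrist_force"])
E
```

```text
pics
top 406.89922314598635 279.96916772065066 203.793519866653 [[0.013, -1.0, -0.004], [-0.991, -0.013, -0.136], [0.136, 0.006, -0.991]] [0.005 0.518 1.352] [0.33  0.003 1.41 ]
side 436.3155648056748 274.76547959313774 203.82964068939938 [[-0.761, -0.649, 0.016], [-0.441, 0.5, -0.745], [0.476, -0.574, -0.666]] [0.384 0.251 0.955] [-0.051  0.672  0.818]
0.1 [ 0.28594015 -0.61087249  0.24134931] [ 3.14151977e+00  1.80133346e-03 -1.13296905e+00] 0.011 [-0.05131219 -0.59047896 -0.56001936]
```

View pics/top0.png

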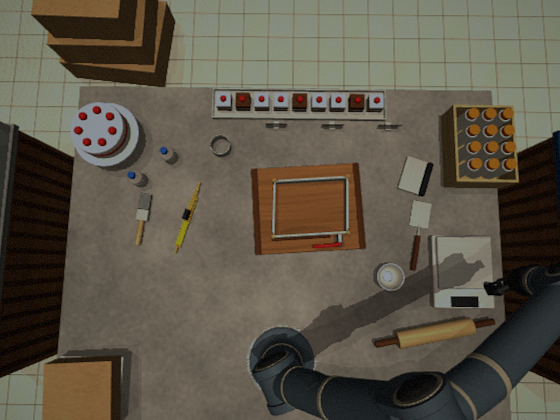

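View pics/side0.png

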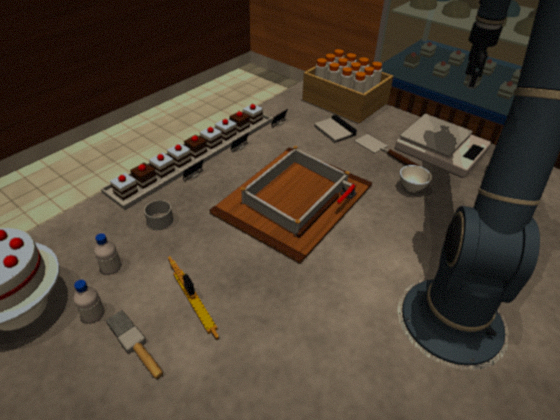

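Top view: the rule runs from (198,184) to (177,250) with its black grip at (186,213). The frame is at about (275–348, 178–237), and the clamp is at near right (325,245). I'll get coarse positions and then take closer looks with the wrist camera.

```bash
cat > h.py <<'E'
from plant import robot
import cv2,numpy as np
def ray(f,u,v,z):
    "cast pixels onto plane z"
    u=np.atleast_1d(u).astype(float);v=np.atleast_1d(v).astype(float)
    d=np.stack([(u-f["cx"])/f["fx"],(v-f["cy"])/f["fy"],np.ones_like(u)],1)@f["R"]
    c=-f["R"].T@f["t"]
    return c+d*((z-c[2])/d[:,2])[:,None]
def proj(f,X):
    p=f["R"]@np.asarray(X,float)+f["t"]; return f["fx"]*p[0]/p[2]+f["cx"],f["fy"]*p[1]/p[2]+f["cy"]
def snap(n,name):
    f=robot.grab_frame(n); cv2.imwrite(f"pics/{name}.png",f["image"][:,:,::-1]); np.savez(f"pics/{name}.npz",**f); return f
def load(name):
    return dict(np.load(f"pics/{name}.npz"))
E
python3 - <<'E'
from h import *
f=load("top0")
hsv=cv2.cvtColor(f["image"],cv2.COLOR_RGB2HSV)
m=cv2.inRange(hsv,(18,120,80),(35,255,255)); m[:,:160]=0;m[:,215:]=0;m[:170]=0;m[260:]=0
v,u=np.nonzero(m); P=ray(f,u,v,0.009)
print(len(u)); c=P.mean(0); w=np.linalg.svd(P-c,full_matrices=False)[2][0]; s=(P-c)@w
print("rule",c,w,s.min(),s.max(),c+w*s.min(),c+w*s.max())
print("grip top",ray(f,186,213,0.055))
for uv in [(275,180),(348,178),(348,233),(275,237)]: print(ray(f,*uv,0.059))
print("clamp",ray(f,325,245,0.05))
# go above the rule
g=ray(f,186,213,0.05)[0]
for yaw in (-1.57,-1.9,-1.2,1.57): 
    q=robot.inverse_kinematics([g[0],g[1],0.28],[np.pi,0,yaw]); print(yaw,q)
E
```

```text
371
rule [0.46511213 0.33355278 0.009     ] [-0.95720869  0.28939856 -0.        ] -0.13640097039326915 0.11969341833487228 [0.59567632 0.29407854 0.009     ] [0.35054055 0.36819189 0.009     ]
grip top [[0.48029425 0.32597352 0.055     ]]
[[0.59579082 0.02911526 0.059     ]]
[[ 0.60571151 -0.21733134  0.059     ]]
[[ 0.42000212 -0.21556921  0.059     ]]
[[0.40362195 0.02625296 0.059     ]]
clamp [[ 0.37972603 -0.14023309  0.05      ]]
-1.57 [-0.93393378  0.28859938  0.33328767  1.73119177 -0.10270583  1.13889345
 -2.14036989]
-1.9 [-1.08206492  0.30388298  0.52573103  1.73930942 -0.16582419  1.14265003
 -2.40707759]
-1.2 [ 0.06637892  0.4607974  -1.00976997  1.67489551  0.40999408  1.236211
 -2.234413  ]
1.57 [ 0.15832522  0.54440975 -1.18958905  1.67081116  0.52398346  1.2899846
  0.43690341]
```

```bash
python3 - <<'E'
from h import *
robot.goto([0.50,-0.095,0.36],[np.pi,0,1.57]); s=robot.sense();print(s["t"],s["joint_pos"])
f=snap("wrist","w_frame"); print(f["fx"],np.round(-f["R"].T@f["t"],3),np.round(f["R"],2).tolist())
robot.goto([0.475,0.327,0.26],[np.pi,0,1.277]); s=robot.sense();print(s["t"],s["joint_pos"])
f=snap("wrist","w_rule"); print(np.round(-f["R"].T@f["t"],3))
a=np.hstack([cv2.imread(f"pics/{n}.png") for n in("w_frame","w_rule")])
cv2.imwrite("pics/w2.png",cv2.resize(a,(800,300),interpolation=cv2.INTER_AREA))
E
```

```text
2.15 [ 0.78908834  0.17963314 -0.78019011  1.71866874  0.13102093  1.29727498
  1.54917941]
377.09528977472485 [ 0.42  -0.096  0.491] [[0.0, 1.0, 0.0], [0.95, -0.0, 0.32], [0.32, -0.0, -0.95]]
3.8 [ 0.08964177  0.49098391 -1.052562    1.71010766  0.45399378  1.20958864
  0.19682642]
[0.399 0.349 0.391]
```

View pics/w_frame.png

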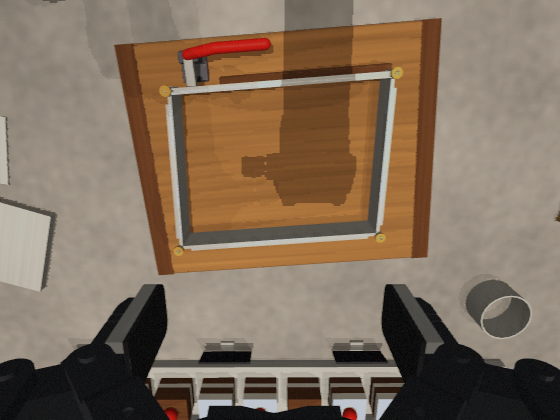

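View pics/w_rule.png

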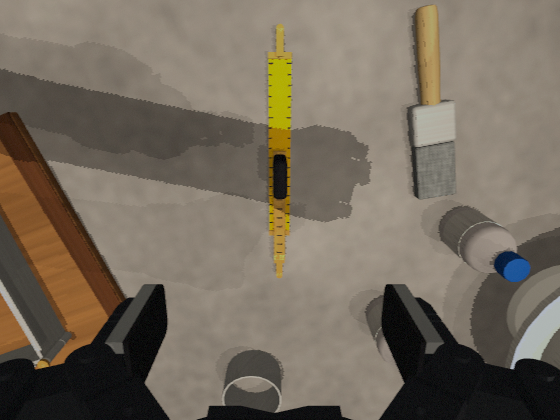

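Wrist view of the frame: the gold pins are at (165,91) beside the clamp, (397,73), (380,238) and (179,251). Wrist view of the rule: the tail nib ends at (280,26) towards the robot, the slide nib at (280,275), and the black grip spans rows 155–198 at column 280. Next I'll fit lines to the rail tops and locate the rule.

```bash
cat >> h.py <<'E'
def line(P):
    l=cv2.fitLine(P[:,:2].astype(np.float32),cv2.DIST_HUBER,0,1e-4,1e-4).ravel(); return l[2:],l[:2]
def meet(l1,l2):
    (p,d),(q,e)=l1,l2; t=np.linalg.solve(np.array([d,-e]).T,q-p); return p+t[0]*d
def corners(f,pins):
    "pins: approx pixel a,b,c,d -> inner corners a,b,c,d (xy) from centre lines of the bright rail tops, z=.059"
    hsv=cv2.cvtColor(f["image"],cv2.COLOR_RGB2HSV); m=cv2.inRange(hsv,(0,0,150),(180,70,255))
    pins=np.array(pins,float); L=[]; cen=ray(f,*pins.mean(0),.059)[0,:2]
    for i in range(4):
        p,q=pins[i],pins[(i+1)%4]; d=(q-p)/np.linalg.norm(q-p); z=np.zeros_like(m)
        cv2.line(z,tuple(map(int,p+.13*(q-p))),tuple(map(int,q-.13*(q-p))),255,13)
        v,u=np.nonzero(m&z); P=ray(f,u,v,.059)
        o,e=line(P); n=np.array([-e[1],e[0]]); n*=np.sign((cen-o)@n)
        r=(P[:,:2]-o)@n; print("rail",i,len(u),"width mm",np.round((np.percentile(r,95)-np.percentile(r,5))*1e3,1))
        L.append((o+n*.002,e))
    return np.array([meet(L[3],L[0]),meet(L[0],L[1]),meet(L[1],L[2]),meet(L[2],L[3])])
E
python3 - <<'E'
from h import *
f=load("w_frame")
C=corners(f,[(168,91),(394,75),(378,237),(181,248)]); print(C.round(4))
l=[np.linalg.norm(C[i]-C[(i+1)%4]) for i in range(4)]; print("sides",np.round(l,4),"diag",np.linalg.norm(C[0]-C[2]),np.linalg.norm(C[1]-C[3]))
print("pins",[ray(f,*p,.059)[0,:2].round(4).tolist() for p in [(165,91),(397,73),(380,238),(179,251)]])
e=(C[1]-C[0])/np.linalg.norm(C[1]-C[0]); print("near yaw",np.arctan2(-e[0],e[1]))
g=load("w_rule"); hsv=cv2.cvtColor(g["image"],cv2.COLOR_RGB2HSV)
m=cv2.inRange(hsv,(15,90,60),(35,255,255)); m[:,:255]=0;m[:,305:]=0
v,u=np.nonzero(m); P=ray(g,u,v,.009); o,d=line(P); d*=np.sign(d[0]); s=(P[:,:2]-o)@d
print("rule yaw",np.arctan2(d[1],d[0]),"tail",o+d*s.min(),"tip",o+d*s.max(),"len",s.max()-s.min())
m=cv2.inRange(hsv,(0,0,0),(180,255,45)); m[:,:265]=0;m[:,296:]=0;m[:145]=0;m[205:]=0
v,u=np.nonzero(m); print("black",u.min(),u.max(),v.min(),v.max())
a,b=ray(g,(u.min()+u.max())/2,v.min(),.0555)[0],ray(g,(u.min()+u.max())/2,v.max(),.0555)[0]; print("grip top ends",a,b,np.linalg.norm(a-b))
r=g["range_z"][165:185,278:283]; print("range grip",np.median(r)); 
p=np.array([280-g["cx"],175-g["cy"]])/g["fx"]*np.median(r); print("grip pt",g["R"].T@(np.array([p[0],p[1],np.median(r)])-g["t"]))
E
```

```text
rail 0 981 width mm 6.1
rail 1 842 width mm 6.6
rail 2 796 width mm 6.0
rail 3 804 width mm 6.5
[[ 0.4276 -0.2111]
 [ 0.4112  0.0315]
 [ 0.5937  0.0297]
 [ 0.611  -0.2127]]
sides [0.2431 0.1826 0.243  0.1834] diag 0.29251167 0.3155193
pins [[0.4256, -0.2154], [0.408, 0.0361], [0.5999, 0.0343], [0.6166, -0.2161]]
near yaw 0.06761147
rule yaw -0.2947615 tail [0.35036428 0.36937897] tip [0.59908301 0.29386653] len 0.2599290974871267
black 270 288 155 198
grip top ends [0.45768803 0.33606927 0.0555    ] [0.49611088 0.32452    0.0555    ] 0.040121084422007354
range grip 0.34315044
grip pt [0.47543218 0.33168371 0.05566516]
```

The sides come out about 1.3% long, so each rail line sits about 1.5 mm too far out. I'll shrink by that amount, which gives ac ≈ 0.289 and bd ≈ 0.311: the frame leans right by about 0.077 rad. Next I'll check IK for both yaw branches, then pick up the rule.

```bash
cat >> h.py <<'E'
A,B,Cc,D=map(np.array,([.4287,-.2095],[.4125,.0299],[.5926,.0281],[.6097,-.2111]))
def rpy(y): return [np.pi,0,y]
E
python3 - <<'E'
from h import *
q0=robot.sense()["joint_pos"]
for off in (np.pi/2,-np.pi/2):
  for n,p,y in (("pick",(.479,.3297),-.2948),("ac",(.52,-.10),.967),("bd",(.505,-.08),-.885)):
    for z in (.031,.15):
      q=robot.inverse_kinematics([*p,z],rpy(y+off)); print(off>0,n,z,None if q is None else np.round(q,2))
E
```

```text
True pick 0.031 [-0.08  0.74 -0.83  1.89  0.73  0.84 -0.02]
True pick 0.15 [ 0.01  0.61 -0.96  1.82  0.58  1.03  0.1 ]
True ac 0.031 [ 0.9   0.84 -1.11  2.01  0.96  0.95  1.81]
True ac 0.15 [ 1.01  0.7  -1.28  1.93  0.76  1.11  1.96]
True bd 0.031 [ 0.64  0.62 -0.74  2.06  0.65  0.7   0.17]
True bd 0.15 [ 0.81  0.48 -0.95  1.98  0.48  0.93  0.31]
False pick 0.031 [-1.31  0.78  0.91  1.96 -0.85  0.83 -1.78]
False pick 0.15 [-1.43  0.66  1.11  1.9  -0.7   1.04 -1.89]
False ac 0.031 [ 0.51  0.58 -0.52  2.03  0.46  0.65 -0.91]
False ac 0.15 [ 0.63  0.42 -0.66  1.95  0.33  0.89 -0.8 ]
False bd 0.031 [-0.47  0.61  0.72  2.12 -0.67  0.65 -1.74]
False bd 0.15 [-0.64  0.43  0.92  2.05 -0.45  0.87 -1.92]
```

```bash
python3 - <<'E'
from h import *
y=-.2948+np.pi/2; p=(.479,.3297)
robot.grip(.55,40)
robot.goto([*p,.10],rpy(y)); robot.move_straight([*p,.031],vel=.12)
print(robot.sense()["wrist_force"])
robot.grip(0,60); s=robot.sense(); print(s["t"],s["opening"],s["tcp_pos"],s["wrist_force"])
robot.move_straight([*p,.15],vel=.12); s=robot.sense(); print(s["t"],s["opening"],s["wrist_force"],s["torque"])
# carry over the frame, ac direction
u=(Cc-A)/np.linalg.norm(Cc-A); yaw=np.arctan2(u[1],u[0]); m=(A+Cc)/2
robot.goto([*m,.15],rpy(yaw+np.pi/2)); s=robot.sense(); print(s["t"],s["tcp_pos"],s["tcp_rot"],s["wrist_force"])
snap("wrist","w_ac"); snap("top","t_ac")
a=cv2.imread("pics/w_ac.png"); b=cv2.resize(cv2.imread("pics/t_ac.png")[120:300,200:400],None,fx=2.33,fy=2.33,interpolation=cv2.INTER_CUBIC)[:420]
cv2.imwrite("pics/ac2.png",cv2.resize(np.hstack([a,b]),(800,330)))
E
```

```text
[-0.79113208  0.55389183 -0.87974427]
6.125 0.1442523228378172 [0.4794279  0.33017215 0.03181736] [ 0.21308085 -0.03197152  4.05784758]
7.2667 0.1454532741537921 [-0.57174258  0.70893263 -6.10049292] [-0.07482165 -0.0916229   0.02744589]
8.8667 [ 0.51082898 -0.08970091  0.15007751] [ 3.14079128e+00 -1.27495847e-04  2.53866751e+00] [ 0.31687457  0.05861258 -5.75798834]Traceback (most recent call last):
  File "<stdin>", line 13, in <module>
    return _nx.concatenate(arrs, 1, dtype=dtype, casting=casting)
           ~~~~~~~~~~~~~~~^^^^^^^^^^^^^^^^^^^^^^^^^^^^^^^^^^^^^^^
ValueError: all the input array dimensions except for the concatenation axis must match exactly, but along dimension 0, the array at index 0 has size 420 and the array at index 1 has size 419
```

View pics/w_ac.png

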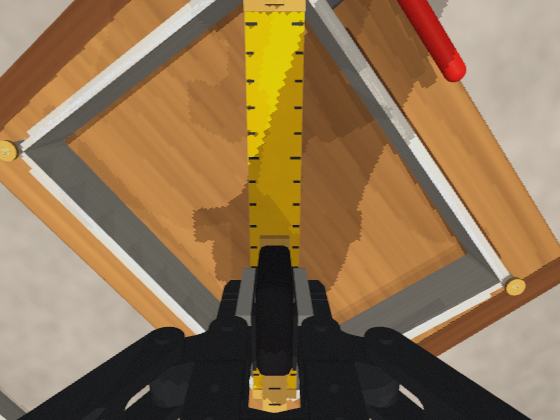

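The rule hangs level over the a–c diagonal with its tail towards corner a, and the grip is at (274,310). Now I'll lower it, seat the tail at a, and run out the slide.

```bash
cat >> h.py <<'E'
def st(u=None):
    s=robot.sense(); f=np.array(s["wrist_force"])
    print("t %.2f tcp %s F %s op %.3f"%(s["t"],np.round(s["tcp_pos"],4),np.round(f,2),s["opening"]),"" if u is None else "Fu %.2f"%(f[:2]@u)); return s,f
def measure(P,Q,d0,zb=.0458):
    "lower rule on diagonal P->Q (tail at P), seat tail, rest it, draw slide out to light contact"
    u=(Q-P)/np.linalg.norm(Q-P); yaw=np.arctan2(u[1],u[0])+np.pi/2; L=np.linalg.norm(Q-P)
    at=lambda d,z:[*(P+u*d),z]
    robot.goto(at(d0,.15),rpy(yaw)); robot.move_straight(at(d0,zb+.0025),vel=.08); st(u)
    print("tail hit",robot.move_straight(at(d0-.016,zb+.0025),vel=.02,contact_N=3)); s,_=st(u)
    p=s["tcp_pos"]; print("grip from P",(p[:2]-P)@u)
    print("down",robot.move_straight([p[0],p[1],zb-.001],vel=.02,contact_N=4)); st(u)
    robot.grip(.24); robot.sleep(.1); robot.grip(0,40); s,f0=st(u)
    p=np.array(s["tcp_pos"]); x=(p[:2]-P)@u
    hit=False
    if L-.125-.006>x: hit=robot.move_straight(at(L-.125-.006,p[2]),vel=.03,contact_N=2.5); print("early",hit)
    if not hit: print("contact",robot.move_straight(at(L-.125+.008,p[2]),vel=.012,contact_N=2.5))
    robot.sleep(.1); s,f=st(u); p=np.array(s["tcp_pos"]); print("grip from P",(p[:2]-P)@u,"lat",(p[:2]-P)@[-u[1],u[0]],"dF",(f-f0)[:2]@u)
    return u,f0
E
python3 - <<'E'
from h import *
measure(A,Cc,.146)
E
```

```text
t 10.64 tcp [ 0.512  -0.0893  0.0488] F [ 0.81  0.56 -4.17] op 0.137 Fu 0.92
tail hit False
t 11.59 tcp [ 0.5025 -0.1026  0.0483] F [-0.55 -1.27 -5.33] op 0.142 Fu -1.36
grip from P 0.1299051713947792
down True
t 11.82 tcp [ 0.5031 -0.1021  0.0458] F [-0.88  0.33  5.59] op 0.145 Fu -0.23
t 12.38 tcp [ 0.5016 -0.1032  0.0442] F [ 0.54 -0.78 -0.57] op 0.147 Fu -0.33
early False
contact True
t 14.02 tcp [ 0.5188 -0.0783  0.0442] F [-0.57 -1.1   6.15] op 0.147 Fu -1.23
grip from P 0.15917248948760526 lat 0.0002869499767354336 dF -0.8974632505257643
```

```bash
cat >> h.py <<'E'
def avgF(n=10):
    F=[]
    for _ in range(n): robot.sleep(.01); F.append(robot.sense()["wrist_force"])
    return np.mean(F,0)
E
python3 - <<'E'
from h import *
u=(Cc-A)/np.linalg.norm(Cc-A)
F=avgF(); print(F.round(2),F[:2]@u)
robot.grip(.24); F=avgF(); print("open",F.round(2),F[:2]@u); robot.grip(0,40); F0=avgF(); print("shut",F0.round(2),F0[:2]@u); st()
x0=.1592
for k in range(1,9):
    robot.move_straight([*(A+u*(x0+.001*k)),.0447],vel=.02); F=avgF(); p=robot.sense()["tcp_pos"]
    print(k,((p[:2]-A)@u).round(4),p[2].round(4),F.round(2),"dFu %.2f"%((F-F0)[:2]@u))
    if (F-F0)[:2]@u<-2.2: break
print(robot.sense()["t"]); snap("wrist","w_ac2")
E
```

```text
[ 0.16 -0.53  5.49] -0.3396557580882875
open [-0.1   0.12 -0.23] 0.0392919171523151
shut [ 0.92 -0.59 -1.57] 0.033663583442246466
t 14.73 tcp [ 0.5182 -0.0786  0.0434] F [ 1.94 -0.49 -0.75] op 0.149 
1 0.1594 0.044 [-1.38 -0.69 -6.04] dFu -1.38
2 0.16 0.0442 [-4.33 -3.05 -5.4 ] dFu -5.00
15.4083
```

View pics/w_ac2.png

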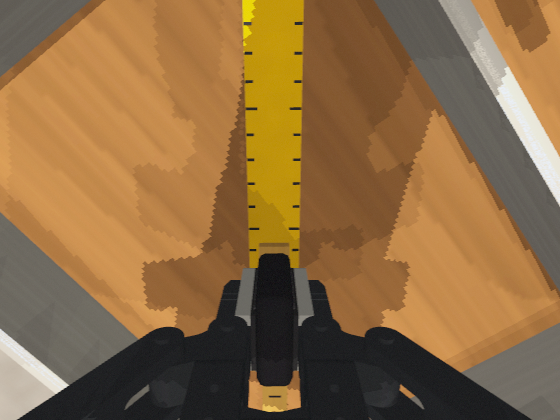

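```bash
python3 - <<'E'
from h import *
u=(Cc-A)/np.linalg.norm(Cc-A)
f=snap("top","t2"); f2=snap("side","s2")
F=avgF(); print(F.round(2)); st(u)
a=cv2.resize(f["image"][160:260,255:365],None,fx=4,fy=4,interpolation=cv2.INTER_CUBIC)
b=cv2.resize(f2["image"][140:240,230:330],None,fx=4,fy=4,interpolation=cv2.INTER_CUBIC)
cv2.imwrite("pics/ts2.png",np.hstack([a[:400],b[:400,:360]])[:,:,::-1])
for n,g,(ox,oy),off in (("t",f,(255,160),0),("s",f2,(230,140),440)):
    for X in (A,B,Cc,D): 
        p=proj(g,[*X,.02]); print(n,[round((p[0]-ox)*4+off),round((p[1]-oy)*4)])
E
```

```text
[-4.61 -2.66 -5.68]
t 15.64 tcp [ 0.519  -0.0774  0.0442] F [-5.34 -2.06 -5.93] op 0.147 Fu -4.73
t [357, 285]
t [77, 300]
t [82, 92]
t [358, 76]
s [887, 176]
s [699, 364]
s [497, 240]
s [694, 77]
```

View pics/ts2.png

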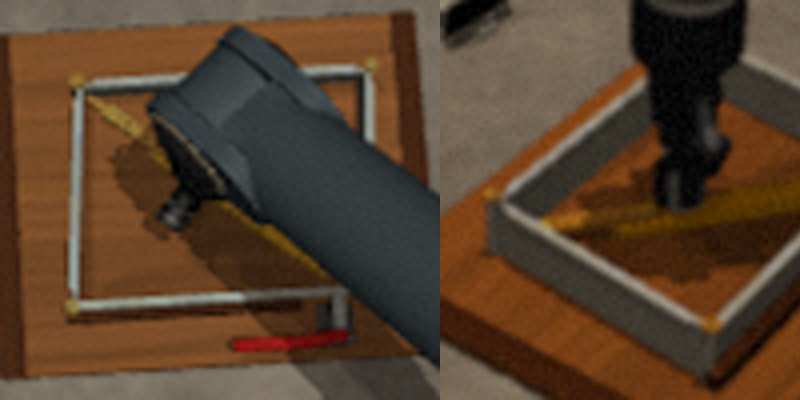

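Top crop: the slide nib ends at (88,97), against the predicted corner c at (82,92), so the tip looks home. The tail is hidden behind the near rail. To be sure of it, I'll rest the rule and push the closed slide firmly so the tail goes into a. That also measures a, and then I'll draw the slide out again.

```bash
cat >> h.py <<'E'
def rest():
    robot.grip(.24); robot.sleep(.08); robot.grip(0,40); return robot.sense()["tcp_pos"][2]
def seat(P,u,d):
    "rule resting: push slide in and the tail home on P; returns grip distance at r=0"
    z=rest(); F0=avgF(6); yaw=None
    at=lambda d:[*(P+u*d),z+.0003]
    robot.move_straight(at(.138),vel=.06)
    d=.138
    while d>.110:
        d-=.0015; robot.move_straight(at(d),vel=.03); F=avgF(4); x=(robot.sense()["tcp_pos"][:2]-P)@u; fu=(F-F0)[:2]@u
        print("seat %.4f x %.4f Fu %.2f Fz %.1f"%(d,x,fu,F[2]))
        if fu>6: break
    return x
def draw(P,u,x0,n=14,thr=-2.0,step=.0008):
    z=rest(); F0=avgF(8); robot.move_straight([*(P+u*x0),z+.0003],vel=.05); 
    for k in range(n):
        F=avgF(5); x=(robot.sense()["tcp_pos"][:2]-P)@u; fu=(F-F0)[:2]@u
        print("draw %.4f x %.4f Fu %.2f F %s"%(x0+step*k,x,fu,F.round(1)))
        if fu<thr: break
        robot.move_straight([*(P+u*(x0+step*(k+1))),z+.0003],vel=.02)
    robot.sleep(.5); st(u); return x
E
python3 - <<'E'
from h import *
u=(Cc-A)/np.linalg.norm(Cc-A)
xs=seat(A,u,None); print("tail offset mm",1e3*(xs-.125))
robot.sense()
E
```

```text
seat 0.1365 x 0.1363 Fu -0.68 Fz -0.5
seat 0.1350 x 0.1348 Fu -0.62 Fz -2.8
seat 0.1335 x 0.1332 Fu -0.70 Fz -3.4
seat 0.1320 x 0.1316 Fu -0.38 Fz -3.1
seat 0.1305 x 0.1302 Fu -0.84 Fz -4.7
seat 0.1290 x 0.1288 Fu -0.41 Fz -5.6
seat 0.1275 x 0.1273 Fu -0.05 Fz -5.5
seat 0.1260 x 0.1258 Fu -0.43 Fz -5.5
seat 0.1245 x 0.1249 Fu 1.02 Fz -5.4
seat 0.1230 x 0.1247 Fu 4.68 Fz -5.0
seat 0.1215 x 0.1245 Fu 7.26 Fz -4.6
tail offset mm -0.4628973133495168
```

```bash
sed -i 's/def draw(P,u,x0,n=14,thr=-2.0,step=.0008):/def draw(P,u,x0,n=14,thr=-2.2,step=.0008,dz=-.0004):/; s/z=rest(); F0=avgF(8); robot.move_straight(\[\*(P+u\*x0),z+.0003\],vel=.05); /z=rest()+dz-.0003; at=rpy(np.arctan2(u[1],u[0])+np.pi\/2); robot.move_straight([*(P+u*x0),z+.0003],vel=.05,attitude=at); F0=avgF(8)/' h.py; python3 - <<'E'
from h import *
Q=Cc+[-.0025,.0017]; u=(Q-A)/np.linalg.norm(Q-A); print(np.linalg.norm(Q-A))
x=draw(A,u,.1575); print("L",.25+x-.1247)
E
```

```text
0.2886424258490079
draw 0.1575 x 0.1579 Fu -0.21 F [ 2.1 -1.1  5.5]
draw 0.1583 x 0.1584 Fu -0.17 F [ 2.7 -1.5  6. ]
draw 0.1591 x 0.1592 Fu -0.51 F [ 2.  -1.5  5.8]
draw 0.1599 x 0.1596 Fu -1.61 F [ 1.6 -2.5  6.6]
draw 0.1607 x 0.1597 Fu -3.28 F [ 0.7 -3.9  8.8]
t 23.08 tcp [ 0.5184 -0.0773  0.0458] F [ 0.38 -3.51  8.34] op 0.147 Fu -2.70
L 0.28502132522503143
```

Contact is now balanced along the diagonal (about 3 N, held for more than 0.5 s) with the tail seated, so ac ≈ 0.285–0.287. Next is the other diagonal.

```bash
sed -i 's/z=rest(); F0=avgF(6); yaw=None/z=rest()-.0004; F0=avgF(6)/; s/at=lambda d:\[\*(P+u\*d),z+.0003\]/at=lambda d:[*(P+u*d),z]/' h.py; python3 - <<'E'
from h import *
D2=np.array([.6092,-.2122])
u0=(Cc+[-.0025,.0017]-A); u0/=np.linalg.norm(u0)
s=robot.sense(); p=np.array(s["tcp_pos"])
robot.move_straight([*(p[:2]-u0*.010),p[2]],vel=.06)
q=p[:2]-u0*.004
robot.move_straight([*(p[:2]-u0*.009),p[2]+.075],vel=.12); st()
u=(D2-B)/np.linalg.norm(D2-B); yaw=np.arctan2(u[1],u[0])+np.pi/2; print("L",np.linalg.norm(D2-B))
robot.goto([*(B+u*.158),.12],rpy(yaw)); st()
robot.move_straight([*(B+u*.158),.0475],vel=.09); s,_=st(u)
print(robot.move_straight([*(B+u*.158),.0448],vel=.02,contact_N=4)); st(u)
x=seat(B,u,None); print("x",x)
x2=draw(B,u,x+.055); print("L",.25+x2-x)
snap("wrist","w_bd")
E
```

```text
t 24.19 tcp [ 0.5123 -0.0852  0.1198] F [-0.28 -0.44 -6.05] op 0.146 
L 0.31193476882194454
t 25.59 tcp [ 0.5118 -0.0924  0.1196] F [-0.04  0.04 -5.06] op 0.142 
t 26.55 tcp [ 0.5128 -0.0926  0.0479] F [ 0.12  0.06 -5.42] op 0.146 Fu 0.03
True
t 26.76 tcp [ 0.5132 -0.0927  0.0458] F [-0.34 -0.05  5.86] op 0.147 Fu -0.18
seat 0.1365 x 0.1364 Fu -0.84 Fz 6.4
seat 0.1350 x 0.1350 Fu -1.17 Fz 5.7
seat 0.1335 x 0.1335 Fu -0.32 Fz 5.6
seat 0.1320 x 0.1325 Fu 1.05 Fz 5.9
seat 0.1305 x 0.1320 Fu 4.48 Fz 4.9
seat 0.1290 x 0.1305 Fu 5.08 Fz 5.2
seat 0.1275 x 0.1291 Fu 4.84 Fz 5.5
seat 0.1260 x 0.1276 Fu 4.67 Fz 4.8
seat 0.1245 x 0.1261 Fu 4.73 Fz 4.9
seat 0.1230 x 0.1246 Fu 5.42 Fz 4.7
seat 0.1215 x 0.1231 Fu 5.22 Fz 5.2
seat 0.1200 x 0.1215 Fu 4.93 Fz 5.3
seat 0.1185 x 0.1200 Fu 4.57 Fz 5.2
seat 0.1170 x 0.1193 Fu 6.48 Fz 3.5
x 0.11928895905035454
draw 0.1743 x 0.1745 Fu 0.22 F [-1.1 -1.6  5.2]
draw 0.1751 x 0.1751 Fu -0.55 F [-1.5 -0.9  5.7]
draw 0.1759 x 0.1758 Fu -0.03 F [-1.4 -1.6  5.4]
draw 0.1767 x 0.1760 Fu -2.10 F [-3.  -0.1  6.9]
draw 0.1775 x 0.1762 Fu -3.79 F [-3.8  1.3  7.6]
t 35.42 tcp [ 0.5235 -0.1069  0.0433] F [-3.48  0.67  6.72] op 0.144 Fu -2.71
L 0.3069044066219294
```

The bd reading doesn't agree with the ac one: the tail seated at 0.119 here against 0.125 at a. I'll check where the fingers hold the grip, using the wrist pictures already taken.

```bash
python3 - <<'E'
from h import *
for n,t,yaw in (("w_ac",(.51083,-.0897,.15008),2.5387),("w_ac2",(.519,-.0774,.0442),2.5387),("w_bd",(.5235,-.1069,.0433),.70)):
    f=load(n); yw=robot.sense()["tcp_rot"][2] if n=="w_bd" else yaw
    u=np.array([np.sin(yw),-np.cos(yw)])
    col=f["image"][225:420,274].astype(int); print(n,"u",u.round(3)); 
    g=col.sum(1); blk=g<75; r=np.nonzero(blk)[0]+225; print("black rows",r.min(),r.max(), "rgb around",col[r.max()-225-1:r.max()-225+4].tolist())
    ze=t[2]+.0237
    for v in (r.min(),r.max()):
        X=ray(f,274,v,ze)[0]; print("row",v,"along",((X[:2]-t[:2])@u).round(4),"lat",((X[:2]-t[:2])@[-u[1],u[0]]).round(4))
        X=ray(f,274,v,t[2]-.0318+.0155)[0]; print("   low plane",((X[:2]-t[:2])@u).round(4))
a=cv2.imread("pics/w_bd.png"); cv2.imwrite("pics/bd_v.png",a)
E
```

```text
w_ac u [0.567 0.824]
black rows 246 419 rgb around [[23, 21, 25], [21, 23, 23]]
row 246 along -0.0339 lat -0.0017
   low plane -0.0162
row 419 along 0.0359 lat -0.0017
   low plane 0.0795
w_ac2 u [0.567 0.824]
black rows 254 355 rgb around [[30, 28, 31], [25, 23, 25], [28, 26, 27], [24, 26, 27], [29, 25, 28]]
row 254 along -0.0309 lat -0.0018
   low plane -0.0125
row 355 along 0.0073 lat -0.0019
   low plane 0.0398
w_bd u [ 0.631 -0.776]
black rows 268 419 rgb around [[29, 29, 31], [24, 23, 25]]
row 268 along -0.0252 lat 0.001
   low plane -0.0048
row 419 along 0.0369 lat 0.0009
   low plane 0.0802
```

View pics/bd_v.png

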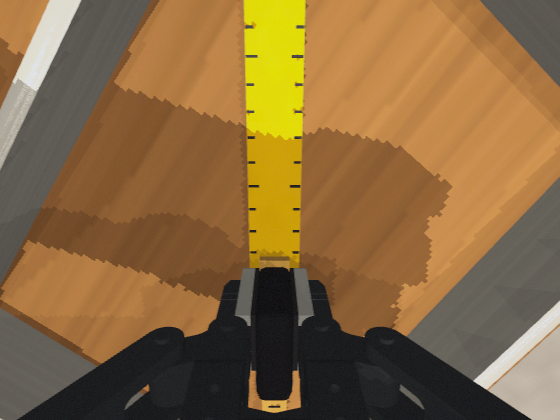

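The pictures show the grip shifting a few millimetres in the fingers, because the arm springs back when it regrips after seating. Corrected for that, ac ≈ 0.288 and bd ≈ 0.309, against 0.2886 and 0.311 by vision. The frame leans right by about 0.075 rad, so c and d need to move about +13.5 mm in frame y. Next: slide in, release the rule on the board, and push the right side rail near d from outside.

```bash
python3 - <<'E'
from h import *
s=robot.sense(); p=np.array(s["tcp_pos"]); yw=s["tcp_rot"][2]; u=np.array([np.sin(yw),-np.cos(yw)])
robot.move_straight([*(p[:2]-u*.035),p[2]],vel=.08)
robot.grip(.4); st(u); 
p=np.array(robot.sense()["tcp_pos"]); robot.move_straight([p[0],p[1],.14],vel=.15); st()
th=.0676; ex=np.array([np.cos(th),np.sin(th)]); ey=np.array([-np.sin(th),np.cos(th)])
w=A+.160*np.array([np.cos(th-.076),np.sin(th-.076)])   # inner face point on right rail
s0=w-ey*.045; R=rpy(th+np.pi/2)
robot.goto([*s0,.13],R); robot.grip(0)
robot.move_straight([*s0,.045],vel=.15); F0=avgF(6); st()
print("hit",robot.move_straight([*(s0+ey*.04),.045],vel=.03,contact_N=3))
s,_=st(); y0=(s["tcp_pos"][:2]-w)@ey; print("contact at",y0,"F0",F0.round(2))
E
```

```text
t 36.42 tcp [ 0.5016 -0.0799  0.0432] F [0.26 0.07 0.43] op 0.399 Fu 0.11
t 37.21 tcp [ 0.5009 -0.0802  0.1393] F [-0.04 -0.17 -0.65] op 0.397 
t 39.42 tcp [ 0.5927 -0.2556  0.0462] F [-0.06  0.31  0.6 ] op -0.000 
hit True
t 40.32 tcp [ 0.5896 -0.2284  0.0446] F [ 0.03 -0.09 -0.  ] op -0.003 
contact at -0.01754856503419864 F0 [-0.23 -0.12  0.41]
```

```bash
python3 - <<'E'
from h import *
th=.0676; ey=np.array([-np.sin(th),np.cos(th)])
w=A+.160*np.array([np.cos(th-.076),np.sin(th-.076)])
d=-.0175
while d<.005:
    d+=.0015; robot.move_straight([*(w+ey*d),.045],vel=.02); F=avgF(3); y=(robot.sense()["tcp_pos"][:2]-w)@ey
    print("cmd %.4f act %.4f Fy %.2f"%(d,y,F[:2]@ey))
    if y>-.0175+.0115: break
robot.move_straight([*(w-ey*.04),.045],vel=.12); robot.move_straight([*(w-ey*.04),.13],vel=.2)
robot.goto([.50,-.095,.36],rpy(1.57)); st(); snap("wrist","w_f2")
E
```

```text
cmd -0.0160 act -0.0173 Fy -4.29
cmd -0.0145 act -0.0167 Fy -6.31
cmd -0.0130 act -0.0157 Fy -7.20
cmd -0.0115 act -0.0144 Fy -7.30
cmd -0.0100 act -0.0130 Fy -7.25
cmd -0.0085 act -0.0114 Fy -7.47
cmd -0.0070 act -0.0100 Fy -7.61
cmd -0.0055 act -0.0085 Fy -7.16
cmd -0.0040 act -0.0070 Fy -8.12
cmd -0.0025 act -0.0055 Fy -7.37
t 45.23 tcp [ 0.4998 -0.0968  0.3587] F [-0.48 -0.91 -0.92] op 0.002
```

View pics/w_f2.png

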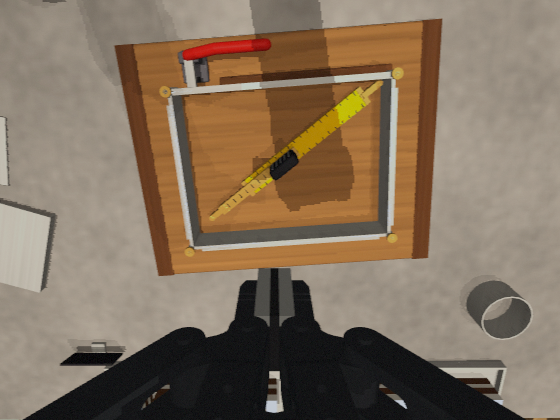

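```bash
python3 - <<'E'
from h import *
for n,p in (("w_frame",[(168,91),(394,75),(378,237),(181,248)]),("w_f2",[(168,91),(394,75),(391,236),(191,248)])):
    C=corners(load(n),p); l=[np.linalg.norm(C[i]-C[(i+1)%4]) for i in range(4)]; k=.84/sum(l)
    print(C.round(4).tolist(),"sides",np.round(l,4),"diag scaled",k*np.linalg.norm(C[0]-C[2]),k*np.linalg.norm(C[1]-C[3]))
    e=C[1]-C[0]; s1=C[3]-C[0]; s2=C[2]-C[1]; yaw=np.arctan2(-e[0],e[1]); print("lean",[np.arctan2(s[1],s[0])-yaw for s in (s1,s2)],"far-near",np.arctan2(-(C[2]-C[3])[0],(C[2]-C[3])[1])-yaw)
E
```

```text
rail 0 981 width mm 6.1
rail 1 842 width mm 6.6
rail 2 796 width mm 6.0
rail 3 804 width mm 6.5
[[0.4275999963283539, -0.2110999971628189], [0.41119998693466187, 0.03150000050663948], [0.5936999917030334, 0.02969999983906746], [0.6110000014305115, -0.2126999944448471]] sides [0.2431 0.1826 0.243  0.1834] diag scaled 0.28836438 0.3110458
lean [np.float32(-0.07635552), np.float32(-0.077544674)] far-near 0.003534019
rail 0 1197 width mm 6.2
rail 1 862 width mm 6.6
rail 2 819 width mm 6.1
rail 3 814 width mm 6.6
[[0.42750000953674316, -0.21119999885559082], [0.41100001335144043, 0.031300000846385956], [0.5934000015258789, 0.04309999942779541], [0.6104999780654907, -0.19939999282360077]] sides [0.243  0.1827 0.2431 0.1833] diag scaled 0.2992548 0.3005731
lean [np.float32(-0.0034614205), np.float32(-0.0031775832)] far-near 0.00250718
```

```bash
python3 -c "
from plant import robot
print(robot.sense()['t']); robot.close_job()"
```

```text
45.2833
the job is handed in; nothing more can be done
```

I measured both diagonals, pushed the frame square, left the rule lying flat in the frame, and handed the job in at 45.3 s of the 72 s allowed. No verdict was reported.

**Measuring:** The rule lay on the board with its tail seated first in the clamp's corner (a), then in corner b. In each case I drew the slide out to about 3 N against the opposite corner and held it for more than 0.5 s. An earlier try on the first diagonal reached about 5 N, and the corner pushes to seat the tail reached about 7 N; both stayed under the 8 N that shifts the frame.

| Diagonal | By the rule | By wrist camera |
|---|---|---|
| From the clamp corner (a–c) | about 288 mm | 288.4 mm |
| The other (b–d) | about 309 mm | 311 mm |

**Squaring:** The frame leaned right by about 0.075 rad. I pushed the right rail near its far end with the closed fingers at about 7.5 N, moving it about 12 mm there.

**Last check:** The final wrist picture gives diagonals of 299.3 and 300.6 mm, with about 0.003 rad of lean left, inside the ±2 mm limit. The camera measured every side about 1.3% too long, so I scaled its lengths to the known frame size. The rule lay flat, the robot was clear of everything, and I saw no bystander moved.

**What disagreed:** The rule's raw readings came out shorter, at 285 and 307 mm, because the grip shifted a few millimetres in the fingers when I regripped. The values in the table are corrected for that. The rule's tail at the clamp corner could not be seen, so I confirmed it only by feel. I did not measure the diagonals again with the rule after the push.

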